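# Clip the lid onto the small-parts organiser

### The job

The lid of the three-tier blue organiser is lying in place with its four corner clips standing up. Snap all four clips fully down over the rim in opposite-corner order: any one corner first, next the corner diagonally across from it, and only then the other two, in either order. Press one clip at a time, and leave them all down.

Things in the scene. Friction and masses are not known exactly. Their poses are not given: they have to be found in the camera images.
- clip_a_pad (a point): Clip A of the blue organiser (fixed box 120 x 190 mm, 133 mm high): white plastic bar 58 x 24 x 5 mm, hinged at its outer end on a short side of the box, free end pointing inward over the lid. This point: middle of the upper face, 40 mm from the hinge. x axis: along the bar, hinge to free end; z: out of the upper face. Hinge axis: 40 mm back along x, 2.5 mm down z. Diagonal partner of C.
- clip_b_pad (a point): Clip B: same shape, point and axes as A; faces A across the lid (hinges 202 mm apart), diagonal partner of D. Each clip only tilts about its hinge: at the start 34 to 49 degrees up; fully down it is level (z axis vertical) at a hard stop, its upper face 138.5 mm above the work surface.
- clip_c_pad (a point): Clip C: same shape, point and axes as A; 72 mm beside B on the same short side, diagonal partner of A. The snug clips stay at whatever angle they are left, so each must be pushed right down to its stop. Pressing straight down with closed fingers, 28 mm (level distance) from the hinge, takes 4 to 10 N; more at the stop.
- clip_d_pad (a point): Clip D: same shape, point and axes as A; 72 mm beside A on the same short side, diagonal partner of B.
Things that resemble listed ones, but are neither listed nor needed, are in the scene too. Leave any orange look-alike of the part that bears clip_a_pad alone.

How it is judged:
On the way, in this order (a step that is already met when the one before it is completed fails the run):
1. one clip is fully down while the other three still stand up (((angle between clip_a_pad's own z axis and vertical below 0.14 rad and angle between each of clip_b_pad, clip_c_pad, clip_d_pad's own z axis and vertical above 0.4 rad) or (angle between each of clip_a_pad, clip_c_pad, clip_d_pad's own z axis and vertical above 0.4 rad and angle between clip_b_pad's own z axis and vertical below 0.14 rad) or (angle between each of clip_a_pad, clip_b_pad, clip_d_pad's own z axis and vertical above 0.4 rad and angle between clip_c_pad's own z axis and vertical below 0.14 rad) or (angle between each of clip_a_pad, clip_b_pad, clip_c_pad's own z axis and vertical above 0.4 rad and angle between clip_d_pad's own z axis and vertical below 0.14 rad))), for 0.2 s.
2. the diagonally opposite clip is down too while the other two still stand up (((angle between each of clip_a_pad, clip_c_pad's own z axis and vertical below 0.14 rad and angle between each of clip_b_pad, clip_d_pad's own z axis and vertical above 0.4 rad) or (angle between each of clip_a_pad, clip_c_pad's own z axis and vertical above 0.4 rad and angle between each of clip_b_pad, clip_d_pad's own z axis and vertical below 0.14 rad))), for 0.2 s.
3. a third clip is down while the last still stands up (((angle between each of clip_a_pad, clip_b_pad, clip_c_pad's own z axis and vertical below 0.14 rad and angle between clip_d_pad's own z axis and vertical above 0.4 rad) or (angle between each of clip_a_pad, clip_b_pad, clip_d_pad's own z axis and vertical below 0.14 rad and angle between clip_c_pad's own z axis and vertical above 0.4 rad) or (angle between each of clip_a_pad, clip_c_pad, clip_d_pad's own z axis and vertical below 0.14 rad and angle between clip_b_pad's own z axis and vertical above 0.4 rad) or (angle between clip_a_pad's own z axis and vertical above 0.4 rad and angle between each of clip_b_pad, clip_c_pad, clip_d_pad's own z axis and vertical below 0.14 rad))), for 0.2 s.
At the end, for the whole second after the job is handed in: all four clips are down, each within 8 degrees of level (angle between each of clip_a_pad, clip_b_pad, clip_c_pad, clip_d_pad's own z axis and vertical below 0.14 rad); the robot touches nothing.
It also fails if it takes over 56 s, if anything falls off the work surface, if the arm or the gripper's body presses on something with over 40 N, if the wrist force passes 120 N, or if a joint passes its speed limit or range.

### The arm

A 7-joint arm with a two-finger parallel gripper is mounted at the origin on the work surface. World frame = base frame: x ahead of the robot, y to its left, z up, the work surface at z = 0. Lengths are in m, angles in rad, forces in N, time in s.
With the tool pointing down it reaches from about 0.4 to 0.85 m from the base axis. Payload 10.4 kg.
Tool frame: the origin (TCP) lies midway between the tips of the shut fingers; the grasp point (between the pads) lies 19 mm behind it; z points along the fingers, y is the line along which they close (so a half turn about z gives the same grasp; the last joint's range is limited). The gripper opens to 85 mm and grips with 20 to 120 N. Pads are 22 mm wide; open, the fingers measure 114 mm over their backs; the gripper's body (76 mm by 85 mm) begins 54 mm behind the grasp point. The pads swing forward as they close: fully open they stand 13 mm farther back than shut.
Start: joints at [-1.338, 0.332, -0.065, 1.46, 0.022, 1.35, -0.088], TCP at [0.158, 0.605, 0.195] pointing down, gripper open.
Joint ranges: [-2.6, 2.6], [-0.5, 2.12], [-1.47, 1.34], [0.16, 2.42], [-1.27, 4.41], [0.06, 2.06], [-2.6, 2.6]. Speed limits (rad/s): [2.22, 2.22, 2.79, 2.79, 3.14, 3.14, 3.14].

### API

Orientations are given as a unit quaternion [x, y, z, w].
In Python, from workcell import get_obs, camera, camera_params, hand_in gives the robot as it stands.
- The arm moves only by the tool carry_out, never from a script. Its argument "commands" is a list that holds one entry, the list of rows, each a list of 6 numbers: the shift along the tool's x, y, z in units of 40 mm (1.0 is 40 mm), then the turn, a rotation vector about the tool's x, y, z in units of 6 degrees (1.0 is 6 degrees). In form: [[[x, y, z, ax, ay, az], ...]]. A call has 1 to 20 rows; each row shifts and turns the commanded pose from where the row before left it, along the tool's axes as they then stand; what a row does not reach is not made up. A row lasts 1/12 s, in which the tool goes at most 41.7 mm and 7.16 degrees, less where a joint would pass 70% of its speed; a pose out of reach is approached as far as the arm can. A call is refused whole if a number of a shift passes 1 or a number of a turn 1, either way. A call with a gripper value outside its range is refused whole. "hand" is the closure, from -1 (fully open) to 1 (shut), set as the call begins (left out, the last holds). The fingers move at their own pace and stop on an object; "force" is the grip in N (left out, the last holds). Time passes only in rows, so rows that do not move let the fingers close. It gives the time, the measured TCP pose, the force, the opening and the grip force at its end, in the units of the state.
- get_obs(): the state, without advancing time (a new reading comes with each control period).
- camera(name): name is "side" or "top" or "wrist"; returns the picture (384x512x3 uint8, red, green, blue); there is no depth.
- camera_params(name): a dict with "mtx" (3x3 intrinsics, pixels), "R" (3x3) and "t" (3): a world point X has camera coordinates R X + t. Camera axes: x right, y down, z forward; pixel columns grow to the right and rows downward; lengths in m; the calibration is good to about 2 mm. The wrist camera is an equidistant fisheye: a pixel r from the principal point sees the ray r / f radians off the axis. A picture is of the moment at which its call begins: read the wrist's pose just before it. camera_params takes no time and is no camera call; for the wrist camera it gives the pose at the moment of the call.
- hand_in(): hands the job in; it is judged then, once.
The state is a dict: "clock": time; "joint_pos": joint angles; "joint_velocities": joint speeds; "tau": joint torques, N m; "position": TCP position; "ee_rot": TCP orientation; "ft_force": force on the tool from outside, world axes, zero at the start; "torque": the same for the moment, N m; "grip_width": opening from 0.0 (shut) to 1.0 (fully open); "grasp_force": force on a finger pad.
Only numpy, scipy, OpenCV 4.12 (cv2) and the standard library are available. Lean on these libraries where they do the work, as an engineer would, in place of code of your own. Each camera call takes 0.05 s, during which the arm holds its last target. There are 200 camera calls.

## Working session

There is one attempt and no reset: what is moved stays moved. The work goes in short steps, Python scripts to look and compute and a tool call to move; the robot and the scene stay as the last step left them, time stands still between calls to the robot, and variables do not carry over. Pictures are saved under pics/ and viewed, at most 10 in all, crops included, and the job is handed in when it is done.

Besides the shell and the picture viewer there is one more tool, called after "Call:" by a JSON object that holds its "op" and its "data". carry_out: Moves the arm, as the interface text tells. Its arguments: {"type":"object","properties":{"commands":{"type":"array"},"hand":{"type":"number"},"force":{"type":"number"}},"required":["commands"]}

```bash
mkdir -p pics
cat > h.py <<'E'
import numpy as np, cv2
from workcell import get_obs, camera, camera_params, hand_in
def snap(n,f):
    p=camera_params(n); im=camera(n); cv2.imwrite(f'pics/{f}.png',im[:,:,::-1]); np.savez(f'pics/{f}.npz',**{k:np.array(p[k]) for k in('mtx','R','t')}); return im,p
def load(f):
    d=np.load(f'pics/{f}.npz'); return cv2.imread(f'pics/{f}.png'),d
def ray(p,uv):
    d=np.linalg.solve(np.array(p['mtx']),[uv[0],uv[1],1.]); R=np.array(p['R']); return -R.T@np.array(p['t']), R.T@d
def onz(p,uv,z):
    o,d=ray(p,uv); return o+d*(z-o[2])/d[2]
def proj(p,X):
    c=np.array(p['mtx'])@(np.array(p['R'])@np.array(X)+np.array(p['t'])); return c[:2]/c[2]
E
python3 - <<'E'
from h import *
o=get_obs(); print({k:np.round(o[k],3) for k in('clock','position','ee_rot','grip_width')})
a,_=snap('top','top0'); b,_=snap('side','side0')
for n in('top','side'):
    p=camera_params(n); print(n, np.round(p['mtx'],1).tolist(), (-np.array(p['R']).T@np.array(p['t'])).round(3), np.round(p['R'],3).tolist())
cv2.imwrite('pics/both.png',cv2.resize(np.vstack([a,b])[:,:,::-1],None,fx=.78,fy=.78))
E
```

```text
{'clock': np.float64(0.0), 'position': array([0.158, 0.604, 0.194]), 'ee_rot': array([ 0.128,  0.992, -0.001, -0.   ]), 'grip_width': np.float64(1.001)}
top [[407.8, 0.0, 254.6], [0.0, 407.8, 194.6], [0.0, 0.0, 1.0]] [0.546 0.065 0.778] [[-0.008, -1.0, -0.001], [-0.995, 0.008, -0.104], [0.104, -0.0, -0.995]]
side [[482.7, 0.0, 256.1], [0.0, 482.7, 189.6], [0.0, 0.0, 1.0]] [ 0.278 -0.362  0.752] [[0.742, -0.67, -0.012], [-0.514, -0.558, -0.652], [0.43, 0.49, -0.758]]
```

View pics/both.png

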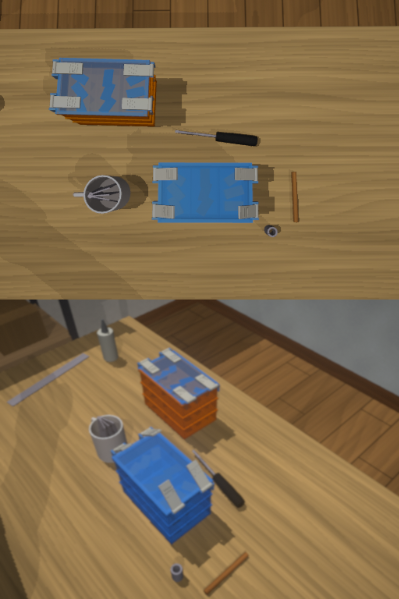

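Two organisers fit: the orange-bodied one, top-view scaled pixels (105,90), is the look-alike. The all-blue one at (205,192) has its four clips raised and fits the description. I'll confirm it in an enlarged crop.

Run:
```python
from h import *
a,_=load('top0'); b,_=load('side0')
A=cv2.resize(a[195:300,180:345],None,fx=4.8,fy=4.8,interpolation=cv2.INTER_CUBIC)[:,:800]
cv2.imwrite('pics/ct.png',A)
# side: y offset 300/.78=384
B=cv2.resize(b[155:320,130:290],None,fx=3.6,fy=3.6,interpolation=cv2.INTER_CUBIC)
cv2.imwrite('pics/cs.png',B)
```

```text
(no output)
```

View pics/ct.png

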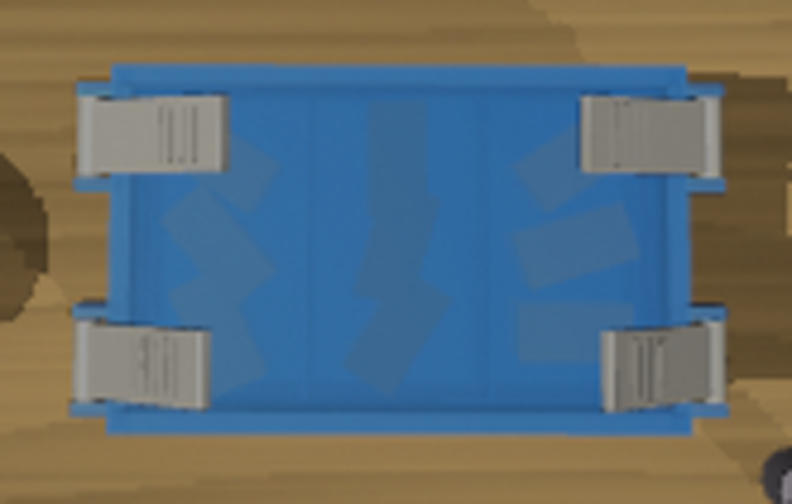

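View pics/cs.png

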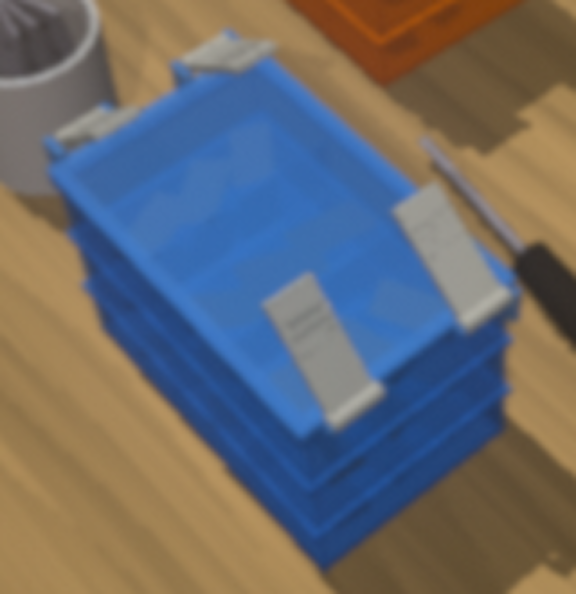

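The crops confirm the all-blue box: four grey clips are raised, with hinges at crop (76,136), (721,137), (75,361) and (724,360). Next I'll compute hinges and tilts.

Run:
```python
from h import *
from scipy.optimize import brentq
_,p=load('top0')
f=lambda u,v:((u+.5)/4.8-.5+180,(v+.5)/4.8-.5+195)
H=dict(TL=(77,136),TR=(721,137),BL=(75,361),BR=(724,360)); F=dict(TL=(228,134),TR=(582,134),BL=(210,369.5),BR=(602,371))
P={k:onz(p,f(*v),.136) for k,v in H.items()}
for k in P: print(k,P[k].round(4))
print([np.linalg.norm(P[a]-P[b]).round(4) for a,b in(('TL','TR'),('BL','BR'),('TL','BL'),('TR','BR'))])
ax=(P['TR']-P['TL']+P['BR']-P['BL']);ax/=np.linalg.norm(ax);print('axis',ax.round(4))
for k in P:
    s=1 if k[1]=='L' else -1
    g=lambda t: ((onz(p,f(*F[k]),.1385+.058*np.sin(t))-P[k])@ax)*s-.058*np.cos(t)
    try: print(k,np.degrees(brentq(g,.2,1.2)).round(1))
    except Exception as e: print(k,e,[round(g(t),4) for t in(.4,.6,.8,1)])
    print('  pad28',(P[k]+s*.028*ax).round(4))
o=get_obs(); from scipy.spatial.transform import Rotation as Ro
print(Ro.from_quat(o['ee_rot']).as_matrix().round(3))
```

```text
TL [0.5687 0.1584 0.136 ]
TR [ 0.5666 -0.0525  0.136 ]
BL [0.496  0.1586 0.136 ]
BR [ 0.4946 -0.0515  0.136 ]
[np.float64(0.2109), np.float64(0.2101), np.float64(0.0727), np.float64(0.072)]
axis [-0.0084 -1.      0.    ]
TL 27.5
  pad28 [0.5685 0.1304 0.136 ]
TR 31.9
  pad28 [ 0.5668 -0.0245  0.136 ]
BL 36.6
  pad28 [0.4958 0.1306 0.136 ]
BR 40.1
  pad28 [ 0.4948 -0.0235  0.136 ]
[[-0.967  0.253 -0.   ]
 [ 0.253  0.967 -0.001]
 [-0.    -0.001 -1.   ]]
```

Call:
{"op": "carry_out", "data": {"commands": [[[0, 0, -0.5, 0, 0, -0.82], [0, 0, -0.5, 0, 0, -0.82], [0, 0, -0.5, 0, 0, -0.81], [0, 0, 0, 0, 0, 0], [0, 0, 0, 0, 0, 0]]], "hand": 1}}

```text
clock: 0.52
position: [0.1582, 0.6051, 0.2554]
ee_rot: [-0.0, 1.0, 0.001, 0.0]
ft_force: [0.0, -0.6, -0.8]
grip_width: 0.3
grasp_force: 0.0
```

Call:
{"op": "carry_out", "data": {"commands": [[[-0.51, -0.6, 0, 0, 0, 0], [-0.51, -0.6, 0, 0, 0, 0], [-0.51, -0.6, 0, 0, 0, 0], [-0.51, -0.6, 0, 0, 0, 0], [-0.51, -0.6, 0, 0, 0, 0], [-0.51, -0.6, 0, 0, 0, 0], [-0.51, -0.6, 0, 0, 0, 0], [-0.51, -0.6, 0, 0, 0, 0], [-0.51, -0.6, 0, 0, 0, 0], [-0.51, -0.6, 0, 0, 0, 0], [-0.51, -0.6, 0, 0, 0, 0], [-0.51, -0.6, 0, 0, 0, 0], [-0.51, -0.6, 0, 0, 0, 0], [-0.51, -0.6, 0, 0, 0, 0], [-0.51, -0.6, 0, 0, 0, 0], [-0.51, -0.6, 0, 0, 0, 0], [-0.51, -0.6, 0, 0, 0, 0], [-0.51, -0.6, 0, 0, 0, 0], [0, 0, 0, 0, 0, 0], [0, 0, 0, 0, 0, 0]]]}}

```text
clock: 2.18
position: [0.526, 0.1709, 0.2533]
ee_rot: [0.002, 1.0, -0.001, -0.001]
ft_force: [0.2, 0.7, 0.6]
grip_width: -0.002
grasp_force: 0.0
```

Call:
{"op": "carry_out", "data": {"commands": [[[-0.53, -0.56, 0, 0, 0, 0], [-0.53, -0.56, 0, 0, 0, 0], [0, 0, 0.5, 0, 0, 0], [0, 0, 0.5, 0, 0, 0], [0, 0, 0.5, 0, 0, 0], [0, 0, 0.1, 0, 0, 0], [0, 0, 0, 0, 0, 0], [0, 0, 0, 0, 0, 0]]]}}

```text
clock: 2.85
position: [0.5679, 0.129, 0.1912]
ee_rot: [-0.001, 1.0, 0.0, -0.0]
ft_force: [-0.6, -0.6, -0.1]
grip_width: 0.002
grasp_force: 0.0
```

Run:
```python
from h import *
a,_=snap('top','top1'); b,_=snap('side','side1')
A=cv2.resize(a[185:310,170:355],None,fx=3,fy=3); B=cv2.resize(b[120:320,130:315],None,fx=1.9,fy=1.9)
A=cv2.resize(A,(440,300));B=cv2.resize(B,(350,300))
cv2.imwrite('pics/v1.png',np.hstack([A,B])[:,:,:])
```

```text
(no output)
```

View pics/v1.png

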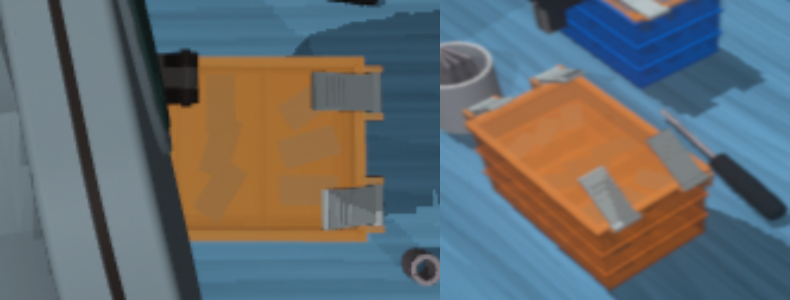

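The picture (with red and blue swapped) shows the closed fingers at top crop (180,78), over the far-left clip, with the other clips untouched. I'll check the tip against its projection.

Run:
```python
from h import *
for n,(x0,y0,fx,fy,ox) in dict(top=(170,185,440/185,300/125,0),side=(130,120,350/185,1.5,440)).items():
    p=camera_params(n)
    for X in([.568,.129,.191],[.5685,.154,.136],[.5685,.106,.172],[.5685,.126,.1385],[.5685,.126,.16]):
        u=proj(p,X); print(n,X,u.round(1),((u-[x0,y0])*[fx,fy]+[ox,0]).round(0))
```

```text
top [0.568, 0.129, 0.191] [210.6 221.9] [96. 89.]
top [0.5685, 0.154, 0.136] [198.4 223. ] [68. 91.]
top [0.5685, 0.106, 0.172] [227.4 221.9] [137.  89.]
top [0.5685, 0.126, 0.1385] [216.1 222.8] [110.  91.]
top [0.5685, 0.126, 0.16] [214.8 222.3] [106.  90.]
side [0.568, 0.129, 0.191] [190.6 154.7] [555.  52.]
side [0.5685, 0.154, 0.136] [185.9 169.2] [546.  74.]
side [0.5685, 0.106, 0.172] [200.6 170. ] [574.  75.]
side [0.5685, 0.126, 0.1385] [195.4 177. ] [564.  86.]
side [0.5685, 0.126, 0.16] [194.1 168.4] [561.  73.]
```

Run:
```python
from h import *
b,_=load('side1'); cv2.imwrite('pics/v2.png',cv2.resize(b[60:220,130:290],None,fx=3.6,fy=3.6,interpolation=cv2.INTER_CUBIC))
```

```text
(no output)
```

View pics/v2.png

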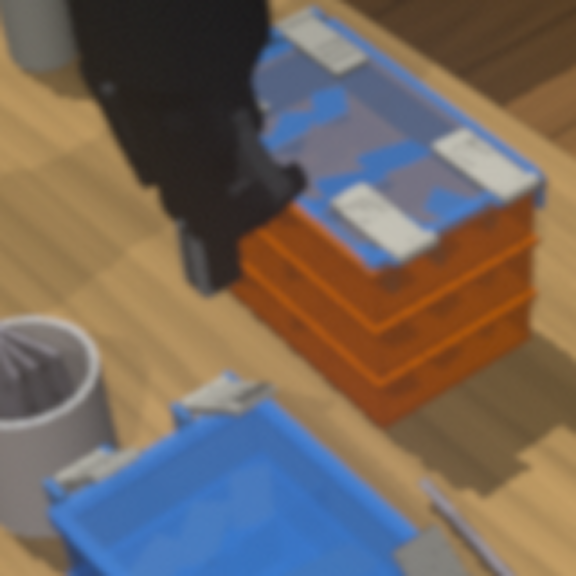

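The fingertip shows at side pixel (188,139), about 15 px above the projected TCP. I'll check this in the wrist view and triangulate the knuckle before touching anything.

Run:
```python
from h import *
o=get_obs(); im,p=snap('wrist','w1')
M=np.array(p['mtx']);R=np.array(p['R']);t=np.array(p['t'])
print('cam',(-R.T@t).round(3),o['position'],M.round(1).tolist())
def fish(X):
    c=R@np.array(X)+t; th=np.arctan2(np.hypot(*c[:2]),c[2]); ph=np.arctan2(c[1],c[0]); return M[:2,2]+M[0,0]*th*np.array([np.cos(ph),np.sin(ph)])
for n,X in dict(tcp=o['position'],hTL=[.5687,.1584,.136],hTR=[.5666,-.0525,.136],hBL=[.496,.1586,.136],hBR=[.4946,-.0515,.136],TLfree=[.5685,.108,.172]).items(): print(n,fish(X).round(0))
pt,ps=camera_params('top'),camera_params('side')
o1,d1=ray(pt,(248,218)); o2,d2=ray(ps,(210.5,111))
A=np.c_[d1,-d2]; s=np.linalg.lstsq(A,o2-o1,rcond=None)[0]; print('knuckle',(o1+s[0]*d1).round(3),(o2+s[1]*d2).round(3))
```

```text
cam [0.491 0.128 0.371] [0.56856472 0.12879959 0.1920494 ] [[297.3, 0.0, 258.9], [0.0, 297.3, 189.9], [0.0, 0.0, 1.0]]
tcp [260. 219.]
hTL [295. 193.]
hTR [ 71. 191.]
hBL [297. 105.]
hBR [ 62. 116.]
TLfree [231. 208.]
knuckle [0.567 0.073 0.317] [0.575 0.068 0.317]
```

View pics/w1.png

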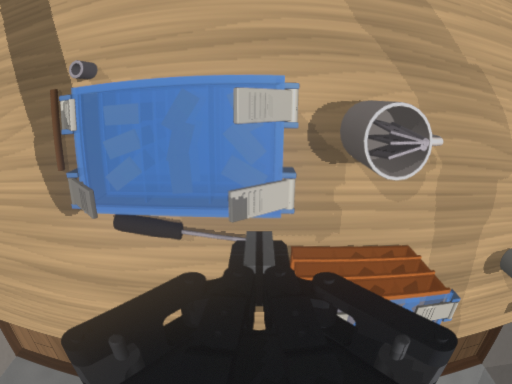

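The wrist hinges match the prediction at (295,193). The fingertip at (259,232), though, agrees with the side view that the real tip is about 3–4 cm higher than reported. I'll descend guarded by force.

Call:
{"op": "carry_out", "data": {"commands": [[[0, -0.07, 0.1, 0, 0, 0], [0, 0, 0.1, 0, 0, 0], [0, 0, 0.1, 0, 0, 0], [0, 0, 0.1, 0, 0, 0], [0, 0, 0.1, 0, 0, 0], [0, 0, 0.1, 0, 0, 0], [0, 0, 0, 0, 0, 0], [0, 0, 0, 0, 0, 0]]]}}

```text
clock: 3.67
position: [0.5679, 0.1254, 0.1664]
ee_rot: [-0.0, 1.0, -0.0, -0.0]
ft_force: [-0.4, 1.3, 0.3]
grip_width: 0.002
grasp_force: 0.0
```

Call:
{"op": "carry_out", "data": {"commands": [[[0, 0, 0.1, 0, 0, 0], [0, 0, 0.1, 0, 0, 0], [0, 0, 0.1, 0, 0, 0], [0, 0, 0, 0, 0, 0], [0, 0, 0, 0, 0, 0]]]}}

```text
clock: 4.08
position: [0.5679, 0.1254, 0.1544]
ee_rot: [-0.0, 1.0, -0.0, -0.0]
ft_force: [0.7, 0.5, 0.8]
grip_width: 0.003
grasp_force: 0.0
```

Run:
```python
from h import *
b,p=snap('side','side2'); print(get_obs()['position'],proj(p,get_obs()['position']))
b=b[:,:,::-1]
w,_=snap('wrist','w2'); w=w[:,:,::-1]
cv2.imwrite('pics/v3.png',np.hstack([cv2.resize(b[110:190,150:230],(400,400),interpolation=cv2.INTER_CUBIC),cv2.resize(w[150:270,200:320],(400,400))]))
```

```text
[0.56805901 0.12538426 0.15462786] [194.42834254 170.93342459]
```

View pics/v3.png

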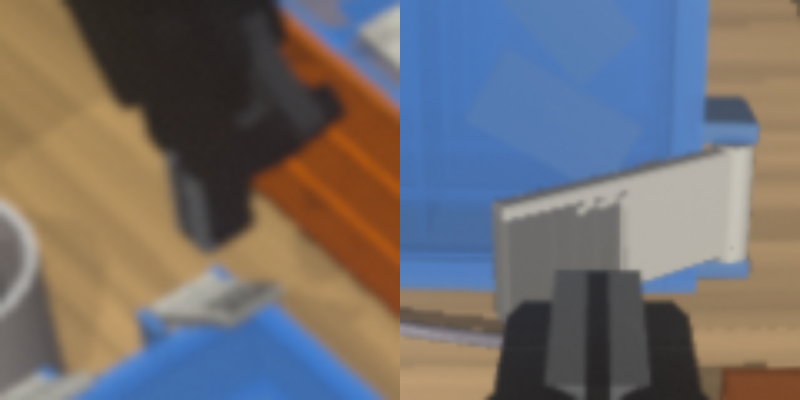

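Run:
```python
from h import *
_,ps=load('side2');_,pw=load('w2')
M,R,t=pw['mtx'],pw['R'],pw['t']
def fr(u):
    d=np.array(u)-M[:2,2]; r=np.hypot(*d); th=r/M[0,0]; c=np.r_[np.sin(th)*d/r,np.cos(th)]; return -R.T@t,R.T@c
o1,d1=fr((246,231));print('cam',o1.round(3))
for uv in((192,160),(190,159),(194,160)):
    o2,d2=ray(ps,uv)
    s=np.linalg.lstsq(np.c_[d1,-d2],o2-o1,rcond=None)[0]; print((o1+s[0]*d1).round(4),(o2+s[1]*d2).round(4))
```

```text
cam [0.491 0.125 0.334]
[0.56   0.1181 0.1896] [0.5624 0.118  0.1907]
[0.5577 0.1183 0.1944] [0.5592 0.1182 0.1951]
[0.5616 0.1179 0.1863] [0.566  0.1177 0.1884]
```

Triangulation puts the real tip at the right x and y, about 36 mm above the reported TCP height. Full down should then read about z = 0.103.

Call:
{"op": "carry_out", "data": {"commands": [[[0, 0, 0.1, 0, 0, 0], [0, 0, 0.1, 0, 0, 0], [0, 0, 0.1, 0, 0, 0], [0, 0, 0.1, 0, 0, 0], [0, 0, 0.1, 0, 0, 0], [0, 0, 0.1, 0, 0, 0], [0, 0, 0.1, 0, 0, 0], [0, 0, 0, 0, 0, 0], [0, 0, 0, 0, 0, 0]]]}}

```text
clock: 4.93
position: [0.568, 0.1254, 0.1265]
ee_rot: [-0.0, 1.0, -0.0, -0.0]
ft_force: [0.5, -0.3, -0.8]
grip_width: 0.001
grasp_force: 0.0
```

Call:
{"op": "carry_out", "data": {"commands": [[[0, 0, 0.1, 0, 0, 0], [0, 0, 0.1, 0, 0, 0], [0, 0, 0, 0, 0, 0], [0, 0, 0, 0, 0, 0]]]}}

```text
clock: 5.27
position: [0.5682, 0.1254, 0.1187]
ee_rot: [-0.0, 1.0, 0.0, 0.0]
ft_force: [-0.4, 0.0, -0.0]
grip_width: 0.003
grasp_force: 0.4
```

Call:
{"op": "carry_out", "data": {"commands": [[[0, 0, 0.1, 0, 0, 0], [0, 0, 0.1, 0, 0, 0], [0, 0, 0, 0, 0, 0]]]}}

```text
clock: 5.52
position: [0.5684, 0.125, 0.1106]
ee_rot: [-0.0, 1.0, -0.0, 0.0]
ft_force: [1.4, -0.7, 1.6]
grip_width: -0.004
grasp_force: 0.7
```

Run:
```python
from h import *
b,p=snap('side','side3'); print(get_obs()['position'],get_obs()['ft_force'])
b=b[:,:,::-1]
w,_=snap('wrist','w3'); w=w[:,:,::-1]
cv2.imwrite('pics/v4.png',np.hstack([cv2.resize(b[120:200,150:230],(400,400),interpolation=cv2.INTER_CUBIC),cv2.resize(w[150:270,200:320],(400,400))]))
```

```text
[0.56815883 0.12523702 0.11063177] [ 0.37432017 -1.18797001  1.16771576]
```

View pics/v4.png

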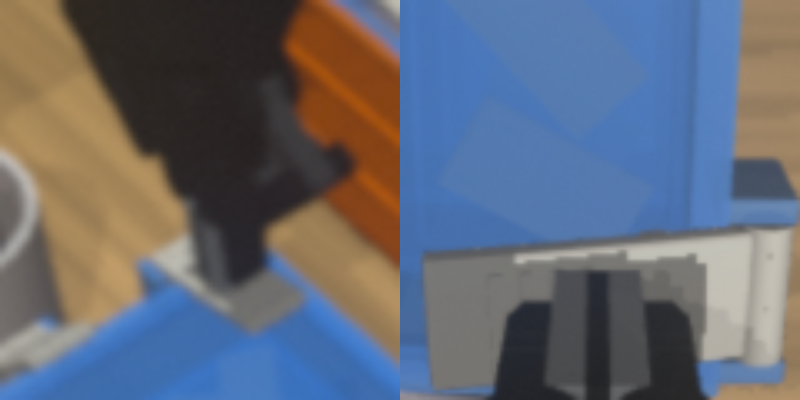

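The clip is now tilting down under the fingertip at side crop (235,285). I'll keep going to the stop.

Call:
{"op": "carry_out", "data": {"commands": [[[0, 0, 0.05, 0, 0, 0], [0, 0, 0.05, 0, 0, 0], [0, 0, 0, 0, 0, 0], [0, 0, 0, 0, 0, 0]]]}}

```text
clock: 5.95
position: [0.568, 0.1252, 0.1067]
ee_rot: [-0.0, 1.0, -0.0, -0.0]
ft_force: [0.7, -0.7, 2.1]
grip_width: -0.002
grasp_force: 0.9
```

Call:
{"op": "carry_out", "data": {"commands": [[[0, 0, 0.05, 0, 0, 0], [0, 0, 0.05, 0, 0, 0], [0, 0, 0, 0, 0, 0], [0, 0, 0, 0, 0, 0]]]}}

```text
clock: 6.28
position: [0.568, 0.1254, 0.1025]
ee_rot: [-0.0, 1.0, 0.0, -0.0]
ft_force: [-0.4, -1.3, 2.6]
grip_width: 0.001
grasp_force: 0.9
```

Call:
{"op": "carry_out", "data": {"commands": [[[0, 0, 0.05, 0, 0, 0], [0, 0, 0.05, 0, 0, 0], [0, 0, 0, 0, 0, 0], [0, 0, 0, 0, 0, 0]]]}}

```text
clock: 6.62
position: [0.5684, 0.1256, 0.1017]
ee_rot: [-0.0, 1.0, 0.001, 0.0]
ft_force: [-13.1, -5.4, 30.1]
grip_width: -0.006
grasp_force: 15.1
```

Call:
{"op": "carry_out", "data": {"commands": [[[0, 0, 0.03, 0, 0, 0], [0, 0, 0.03, 0, 0, 0], [0, 0, 0, 0, 0, 0], [0, 0, 0, 0, 0, 0]]]}}

```text
clock: 6.95
position: [0.5686, 0.1256, 0.1014]
ee_rot: [-0.0, 1.0, 0.001, 0.001]
ft_force: [-21.4, -7.9, 50.1]
grip_width: 0.003
grasp_force: 24.6
```

The stop is reached at a z reading of about 0.1017. Now the diagonal clip, near-right.

Call:
{"op": "carry_out", "data": {"commands": [[[0, 0, -0.3, 0, 0, 0], [0, 0, -0.7, 0, 0, 0], [0, 0, -0.8, 0, 0, 0], [0, 0, -0.7, 0, 0, 0], [0.3, -0.6, 0, 0, 0, 0], [0.3, -0.6, 0, 0, 0, 0], [0.3, -0.6, 0, 0, 0, 0], [0.3, -0.6, 0, 0, 0, 0], [0.3, -0.6, 0, 0, 0, 0], [0.34, -0.64, 0, 0, 0, 0], [0, 0, 0, 0, 0, 0], [0, 0, 0, 0, 0, 0]]]}}

```text
clock: 7.95
position: [0.4941, -0.0209, 0.1963]
ee_rot: [0.001, 1.0, 0.001, 0.0]
ft_force: [-0.1, 1.2, 1.6]
grip_width: -0.0
grasp_force: 0.0
```

Run:
```python
from h import *
a,_=snap('top','top4'); b,_=snap('side','side4')
A=cv2.resize(a[195:300,180:345],(420,267)); B=cv2.resize(b[120:320,130:315],(350,378))[:267+111]
C=np.zeros((378,770,3),np.uint8);C[:267,:420]=A;C[:,420:]=B
cv2.imwrite('pics/v5.png',C[:,:,::-1])
```

```text
(no output)
```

View pics/v5.png

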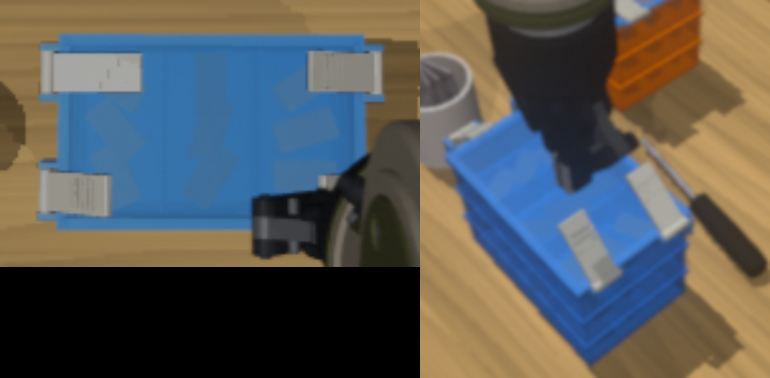

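Clip TL at crop (97,72) lies flat and the other three still stand. The fingers are above BR, so I'll press it.

Call:
{"op": "carry_out", "data": {"commands": [[[0, 0, 0.4, 0, 0, 0], [0, 0, 0.4, 0, 0, 0], [0, 0, 0.4, 0, 0, 0], [0, 0, 0.1, 0, 0, 0], [0, 0, 0.1, 0, 0, 0], [0, 0, 0.1, 0, 0, 0], [0, 0, 0.1, 0, 0, 0], [0, 0, 0.1, 0, 0, 0], [0, 0, 0.1, 0, 0, 0], [0, 0, 0.1, 0, 0, 0], [0, 0, 0.1, 0, 0, 0], [0, 0, 0.1, 0, 0, 0], [0, 0, 0.1, 0, 0, 0], [0, 0, 0.05, 0, 0, 0], [0, 0, 0.05, 0, 0, 0], [0, 0, 0.05, 0, 0, 0], [0, 0, 0, 0, 0, 0], [0, 0, 0, 0, 0, 0]]]}}

```text
clock: 9.55
position: [0.4956, -0.0194, 0.1031]
ee_rot: [-0.001, 1.0, 0.0, 0.001]
ft_force: [0.9, 2.6, 3.7]
grip_width: -0.002
grasp_force: 2.1
```

Call:
{"op": "carry_out", "data": {"commands": [[[0, 0, 0.05, 0, 0, 0], [0, 0, 0.05, 0, 0, 0], [0, 0, 0.03, 0, 0, 0], [0, 0, 0, 0, 0, 0], [0, 0, 0, 0, 0, 0], [0, 0, 0, 0, 0, 0]]]}}

```text
clock: 10.05
position: [0.4961, -0.0193, 0.1015]
ee_rot: [-0.0, 1.0, 0.002, 0.002]
ft_force: [-16.8, 3.0, 45.7]
grip_width: -0.002
grasp_force: 23.4
```

At the stop. Next is TR, far-right.

Call:
{"op": "carry_out", "data": {"commands": [[[0, 0, -0.3, 0, 0, 0], [0, 0, -0.7, 0, 0, 0], [0, 0, -0.8, 0, 0, 0], [0, 0, -0.7, 0, 0, 0], [-0.6, 0, 0, 0, 0, 0], [-0.6, 0, 0, 0, 0, 0], [-0.6, 0, 0, 0, 0, 0], [0, 0, 0, 0, 0, 0], [0, 0, 0, 0, 0, 0]]]}}

```text
clock: 10.8
position: [0.5667, -0.0206, 0.1963]
ee_rot: [-0.0, 1.0, -0.001, -0.001]
ft_force: [-1.0, 0.4, -0.3]
grip_width: 0.0
grasp_force: 0.0
```

Run:
```python
from h import *
a,_=snap('top','top5'); b,_=snap('side','side5')
A=cv2.resize(a[195:300,180:345],(420,267)); B=cv2.resize(b[120:320,130:315],(350,378))[:267+111]
C=np.zeros((378,770,3),np.uint8);C[:267,:420]=A;C[:,420:]=B
cv2.imwrite('pics/v6.png',C[:,:,::-1])
```

```text
(no output)
```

View pics/v6.png

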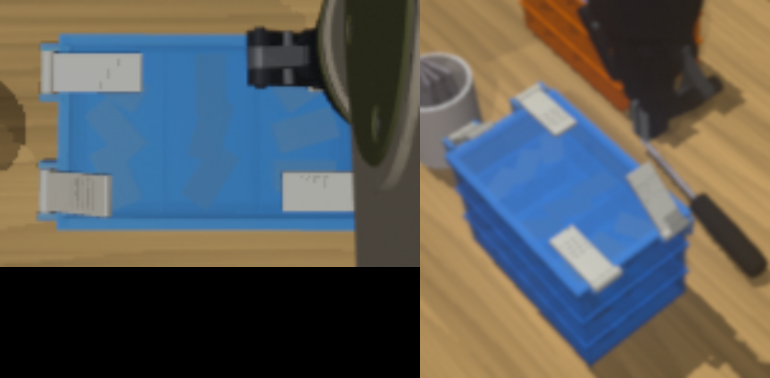

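TL and BR are flat, BL and TR still stand, and the fingers are over TR. Pressing it now.

Call:
{"op": "carry_out", "data": {"commands": [[[0, 0, 0.4, 0, 0, 0], [0, 0, 0.4, 0, 0, 0], [0, 0, 0.4, 0, 0, 0], [0, 0, 0.1, 0, 0, 0], [0, 0, 0.1, 0, 0, 0], [0, 0, 0.1, 0, 0, 0], [0, 0, 0.1, 0, 0, 0], [0, 0, 0.1, 0, 0, 0], [0, 0, 0.1, 0, 0, 0], [0, 0, 0.1, 0, 0, 0], [0, 0, 0.1, 0, 0, 0], [0, 0, 0.1, 0, 0, 0], [0, 0, 0.1, 0, 0, 0], [0, 0, 0.05, 0, 0, 0], [0, 0, 0.05, 0, 0, 0], [0, 0, 0.05, 0, 0, 0], [0, 0, 0, 0, 0, 0], [0, 0, 0, 0, 0, 0]]]}}

```text
clock: 12.4
position: [0.5672, -0.0196, 0.1036]
ee_rot: [-0.001, 1.0, 0.0, 0.001]
ft_force: [1.6, 3.1, 4.0]
grip_width: 0.001
grasp_force: 1.8
```

Call:
{"op": "carry_out", "data": {"commands": [[[0, 0, 0.05, 0, 0, 0], [0, 0, 0.05, 0, 0, 0], [0, 0, 0.03, 0, 0, 0], [0, 0, 0, 0, 0, 0], [0, 0, 0, 0, 0, 0], [0, 0, 0, 0, 0, 0]]]}}

```text
clock: 12.9
position: [0.5677, -0.0195, 0.1016]
ee_rot: [-0.0, 1.0, 0.001, 0.001]
ft_force: [-12.1, 3.8, 35.6]
grip_width: 0.003
grasp_force: 17.7
```

Now BL at (0.496, 0.126): tool x +1.77, y +3.65.

Call:
{"op": "carry_out", "data": {"commands": [[[0, 0, -0.3, 0, 0, 0], [0, 0, -0.7, 0, 0, 0], [0, 0, -0.8, 0, 0, 0], [0, 0, -0.7, 0, 0, 0], [0.3, 0.61, 0, 0, 0, 0], [0.3, 0.61, 0, 0, 0, 0], [0.3, 0.61, 0, 0, 0, 0], [0.3, 0.61, 0, 0, 0, 0], [0.3, 0.61, 0, 0, 0, 0], [0.27, 0.6, 0, 0, 0, 0], [0, 0, 0, 0, 0, 0], [0, 0, 0, 0, 0, 0]]]}}

```text
clock: 13.9
position: [0.4951, 0.1266, 0.1976]
ee_rot: [-0.002, 1.0, -0.0, -0.0]
ft_force: [-0.1, -0.9, -0.5]
grip_width: 0.003
grasp_force: 0.0
```

Call:
{"op": "carry_out", "data": {"commands": [[[0, 0, 0.4, 0, 0, 0], [0, 0, 0.4, 0, 0, 0], [0, 0, 0.4, 0, 0, 0], [0, 0, 0.1, 0, 0, 0], [0, 0, 0.1, 0, 0, 0], [0, 0, 0.1, 0, 0, 0], [0, 0, 0.1, 0, 0, 0], [0, 0, 0.1, 0, 0, 0], [0, 0, 0.1, 0, 0, 0], [0, 0, 0.1, 0, 0, 0], [0, 0, 0.1, 0, 0, 0], [0, 0, 0.1, 0, 0, 0], [0, 0, 0.1, 0, 0, 0], [0, 0, 0.05, 0, 0, 0], [0, 0, 0.05, 0, 0, 0], [0, 0, 0.05, 0, 0, 0], [0, 0, 0, 0, 0, 0], [0, 0, 0, 0, 0, 0]]]}}

```text
clock: 15.4
position: [0.4963, 0.1254, 0.1043]
ee_rot: [-0.0, 1.0, 0.0, 0.001]
ft_force: [1.3, -1.7, 4.1]
grip_width: 0.003
grasp_force: 1.5
```

Call:
{"op": "carry_out", "data": {"commands": [[[0, 0, 0.05, 0, 0, 0], [0, 0, 0.05, 0, 0, 0], [0, 0, 0.03, 0, 0, 0], [0, 0, 0, 0, 0, 0], [0, 0, 0, 0, 0, 0], [0, 0, 0, 0, 0, 0]]]}}

```text
clock: 15.9
position: [0.4966, 0.1255, 0.1017]
ee_rot: [-0.0, 1.0, 0.001, 0.001]
ft_force: [-10.5, -6.9, 31.9]
grip_width: 0.002
grasp_force: 15.7
```

Call:
{"op": "carry_out", "data": {"commands": [[[0, 0, -0.3, 0, 0, 0], [0, 0, -0.7, 0, 0, 0], [0, 0, -0.8, 0, 0, 0], [0, 0, -0.8, 0, 0, 0], [0, 0, -0.8, 0, 0, 0], [0, 0.8, 0, 0, 0, 0], [0, 0.8, 0, 0, 0, 0], [0, 0.8, 0, 0, 0, 0], [0, 0.8, 0, 0, 0, 0], [0, 0.8, 0, 0, 0, 0], [0, 0.8, 0, 0, 0, 0], [0, 0.8, 0, 0, 0, 0], [0, 0.8, 0, 0, 0, 0], [0, 0, 0, 0, 0, 0], [0, 0, 0, 0, 0, 0], [0, 0, 0, 0, 0, 0]]]}}

```text
clock: 17.23
position: [0.4954, 0.3814, 0.2342]
ee_rot: [-0.0, 1.0, -0.0, -0.0]
ft_force: [-0.4, -0.1, 0.2]
grip_width: -0.002
grasp_force: 0.0
```

Run:
```python
from h import *
for n in('top','side'):
    im,p=snap(n,n+'6'); hsv=cv2.cvtColor(im,cv2.COLOR_RGB2HSV)
    # level clip: expected mask from known pose vs observed grey pixels inside
    m=(hsv[:,:,1]<60)&(hsv[:,:,2]>90)
    for k,(x,y,s) in dict(TL=(.5685,.1545,-1),BR=(.4947,-.048,1),TR=(.5667,-.048,1),BL=(.496,.1545,-1)).items():
        def frac(a,b,dx=.012):
            q=np.array([proj(p,[x+i,y+s*j,.1385]) for i,j in((-dx,a),(dx,a),(dx,b),(-dx,b))])
            z=np.zeros(m.shape,np.uint8); cv2.fillPoly(z,[q.round().astype(int)],1); return m[z>0].mean().round(2)
        print(n,k,'bar',frac(.004,.056),'end',frac(.048,.056,.009),'beyond',frac(.061,.07))
print(get_obs()['position'],get_obs()['ft_force'],get_obs()['clock'])
```

```text
top TL bar 0.91 end 1.0 beyond 0.0
top BR bar 0.92 end 1.0 beyond 0.0
top TR bar 0.91 end 1.0 beyond 0.0
top BL bar 0.97 end 1.0 beyond 0.0
side TL bar 0.94 end 1.0 beyond 0.16
side BR bar 0.97 end 0.97 beyond 0.0
side TR bar 0.96 end 0.95 beyond 0.0
side BL bar 0.93 end 1.0 beyond 0.11
[0.49589055 0.38059336 0.23483339] [0.3208194  0.10914659 0.15937606] 17.3333
```

All four clips match the level pose in both views.

```bash
python3 -c "from workcell import hand_in; print(hand_in())"
```

```text
the job is handed in; nothing more can be done
None
```

I pressed all four clips down to their stops in opposite-corner order (far-left, near-right, far-right, near-left), both cameras showed them level with the arm clear, and I handed the job in at about 17 s; no verdict came back.

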